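# Hold a power-supply module level over its test fixture

### The job

Lift the dust hood off the test fixture by its bow handle and stand it, right way up, on the bench mat beside the fixture without dropping it. Then pick up the power-supply module by gripping it across the channel at its balance point, and hold it level and squarely lined up over the fixture's nest, about 50 mm above the rest pads, with its terminal strip towards the fixture's connector block; it must never touch the fixture. Finish while still holding it there, so that I can plug the sense lead into its underside, and leave everything else on the bench alone.

Things in the scene. Friction and masses are not known exactly. Their poses are not given: they have to be found in the camera images.
- fixture: Fixed grey test fixture box, 260 x 140 mm, black top plate 55 mm above the mat. Origin: centre of its underside; x along the 260 mm. On the plate: white rest pads 64 mm wide, 8 mm high, at x = +73 (44 mm long) and -88 mm (18 mm long), each with a 9 mm guide pin; between them a probe block, tips 68 mm up. Black connector block (22 x 60 mm, top 85 mm up) at the -x end, x = -115 mm.
- nest (a point): Middle of the fixture's nest: where the centre of the module's underside lies when seated on the rest pads. At the fixture's x = 0, y = 0, 63 mm above the mat (height of the pad tops). Axes as the fixture's; a correctly turned module has its +x along the nest's +x.
- hood: Loose grey dust hood, an upside-down open box 124 x 80 x 42 mm with an aluminium bow handle on top (82 mm high in all), about 0.3 kg. Starts standing over the probe block on the fixture's plate, its rim 55 mm above the mat. Origin: centre of its underside (rim plane); x along the 124 mm length, z up.
- hood_handle (a point): Middle of the hood handle's grip bar: 75 mm above the hood's rim, over its centre. The bar runs along the hood's x, 96 mm long, 14 mm wide (along y), 14 mm high, with 26 mm free below it.
- psu: Loose module on the mat: open aluminium U-channel 190 mm long (x), 50 mm wide (y), flanges 30 mm high, green board inside. Dark iron-core transformer at the +x end (x = 52 to 93 mm, top 46 mm up); capacitors (36 mm up), heat sink, and a black terminal strip at the -x end. About 0.62 kg, nearly two thirds of it the transformer. Origin: centre of its underside; z up.
- psu_balance (a point): Balance point (centre of mass) of the module: 44 mm from its middle towards the transformer, on the centre line, just beside the transformer's inner face, 22 mm above its underside. Grip here across the two flanges, 50 mm wide.
- psu_transformer (a point): Centre of the transformer's top face: x = +72.5 mm, 46 mm above the module's underside.
- board_rack: Black rack of upright green circuit boards, 390 x 120 mm, 110 mm high, long side along its x, loose. Leave alone. Origin: centre of its underside.
- multimeter: Grey handheld multimeter lying on its back, 180 x 85 x 40 mm, loose. Leave alone. Origin: centre of its underside.
- screwdriver: Black-handled screwdriver lying flat, 200 mm long along its x, 26 mm thick, loose. Leave alone. Origin: its middle, on the mat.
- parts_tray: Small black divided tray with standoffs, 150 x 110 x 35 mm, loose. Leave alone. Origin: centre of its underside.
Not all that is in view belongs to the job. What is shaped like the hood but green or red is not meant.

How it is judged:
By the outcome, as a careful person would: the job done as asked, in the order asked, and still so for the second after the job is handed in, while the arm keeps its last pose, push and grip.
It also fails if it takes over 59 s, if anything falls off the work surface, if the arm or the gripper's body presses on something with over 40 N, if the wrist force passes 120 N, or if a joint passes its speed limit or range.

### The arm

A 6-joint arm with a two-finger parallel gripper is mounted at the origin on the work surface. World frame = base frame: x ahead of the robot, y to its left, z up, the work surface at z = 0. Lengths are in mm, angles in rad, forces in N, time in s.
With the tool pointing down it reaches from about 300 to 750 mm from the base axis. Payload 8.5 kg.
Tool frame: the origin (TCP) lies between the finger pads; the fingertips stand manip.tcp_to_tips ahead of it and the grasp point (between the pads) lies 2 mm behind it (manip.tcp_to_tips is the distance from the TCP to the fingertips, in mm); z points along the fingers, y is the direction in which the jaws open and shut (so a half turn about z gives the same grasp; the last joint's range is limited). The gripper opens to 88 mm and grips with 3 to 60 N. Pads are 18 mm wide; open, the fingers measure 123 mm over their backs; the gripper's body (75 mm by 187 mm) begins 45 mm behind the grasp point.
Start: joints at [0.976, 0.381, 1.297, -0, 1.464, -0.215], TCP at [203.894, 510.791, 255.748] pointing down, gripper open.
Joint ranges: [-3.11, 3.11], [-0.89, 2.33], [0.22, 2.48], [-1.42, 4.56], [0.17, 2.85], [-2.88, 2.88]. Speed limits (rad/s): [2.39, 2.39, 3.14, 3.14, 3.14, 3.14].

### API

Orientations are given as a unit quaternion [x, y, z, w].
In Python, from cell import manip gives the robot as it stands.
- The arm moves only by the shell command python3 -m jog 'ROWS' [OPENING]. ROWS is JSON, a list of rows, each a list of 6 numbers: the shift along the world's x, y, z in cm, then the turn, a rotation vector about the world's x, y, z in rad. In form: [[dx, dy, dz, ax, ay, az], ...]. A call has 1 to 5 rows; each row is the pose to reach, as a shift and turn from the pose commanded when the call began; what a row does not reach only later rows make up. A row lasts 1/8 s, in which the tool goes at most 62.5 mm and 10.7 degrees, less where a joint would pass 70% of its speed; a pose out of reach is approached as far as the arm can. A call with a gripper value outside its range is refused whole. OPENING is the gripper command: -1 is shut, 1 is fully open, values between are in proportion, set as the call begins (- or left out, the last holds). The fingers move at their own pace and stop on an object; the grip force is fixed at half the most. Time passes only in rows, so rows that repeat a pose let the fingers close. It gives the time, the measured TCP pose, the force and the opening at its end, in the units of the state.
- manip.read_state(): the state, without advancing time (a new reading comes with each control period).
- manip.read_camera(name): name is "scene" or "top"; returns a dict with "img" (400x640x3 uint8, red, green, blue), "fovy" (degrees; the focal length in pixels is half the picture's height over the tangent of half this angle, whatever the lens; pixels are square), "cx", "cy" (the principal point, pixels), "R" (3x3) and "t" (3): a world point X has camera coordinates R X + t. Camera axes: x right, y down, z forward; pixel columns grow to the right and rows downward; lengths in mm; the calibration is good to about 2 mm. A picture is of the moment at which its call begins. There is no depth.
- manip.close_job(): hands the job in, once; it reports no verdict.
The state is a dict: "time_s": time; "joint_positions": joint angles; "qd": joint speeds; "effort": joint torques, N m; "position": TCP position; "ee_rot": TCP orientation; "force": force on the tool from outside, world axes, zero at the start; "torque": the same for the moment, N m; "gripper_width": finger opening in mm.
Only numpy, scipy, OpenCV 4.12 (cv2) and the standard library are available. Lean on these libraries where they do the work, as an engineer would, in place of code of your own. Each camera call takes 0.05 s, during which the arm holds its last target.

## Working session

There is one attempt and no reset: what is moved stays moved. The work goes in short steps, Python scripts to look and compute and a shell command to move; the robot and the scene stay as the last step left them, time stands still between calls to the robot, and variables do not carry over. Pictures are saved under pics/ and viewed, and the job is handed in when it is done.

```bash
ls; mkdir -p pics
python3 - <<'E'
from cell import manip
import cv2
s=manip.read_state();print(s, manip.tcp_to_tips)
for n in("scene","top"):
    c=manip.read_camera(n);cv2.imwrite(f"pics/{n}0.png",c["img"][:,:,::-1]);print(n,c["fovy"],c["cx"],c["cy"],c["R"],c["t"],[k for k in c])
E
```

```text
pics
{'time_s': 0.0, 'joint_positions': array([ 9.75687745e-01,  3.81202064e-01,  1.29830532e+00, -6.72818016e-06,
        1.46358693e+00, -2.15306353e-01]), 'qd': array([-0.00087337,  0.00086043, -0.00153932, -0.00113911, -0.00145639,
       -0.00029404]), 'effort': array([ 1.78029018e-04, -4.37942684e+01, -2.24547315e+01,  7.12963985e-02,
        3.53892648e-02, -1.56673336e-04]), 'position': array([203.75636609, 510.57303812, 255.11946776]), 'ee_rot': array([ 1.88761379e-01,  9.82022697e-01, -6.91343172e-04, -2.92909091e-04]), 'force': array([-0.43287255,  0.58852636,  0.54637879]), 'torque': array([-0.05284942, -0.00740897, -0.04579178]), 'gripper_width': 88.14130678000072} 17.0
scene 49.11652518893631 317.4306967974615 199.2718281949947 [[-0.74042945  0.67174253  0.02293889]
 [ 0.38856389  0.45564395 -0.8008787 ]
 [-0.54843625 -0.58408095 -0.5983871 ]] [ 425.60265918 -145.65214544 1905.88588126] ['img', 'fovy', 'cx', 'cy', 'R', 't']
top 43.34677077973278 322.57245473012927 199.24074117488735 [[-1.63135380e-04 -9.99971237e-01  7.58277046e-03]
 [-9.96595619e-01 -4.62584733e-04 -8.24436710e-02]
 [ 8.24448073e-02 -7.57040529e-03 -9.96566878e-01]] [ -45.59481312  571.38283273 1667.0950822 ] ['img', 'fovy', 'cx', 'cy', 'R', 't']
```

View pics/scene0.png

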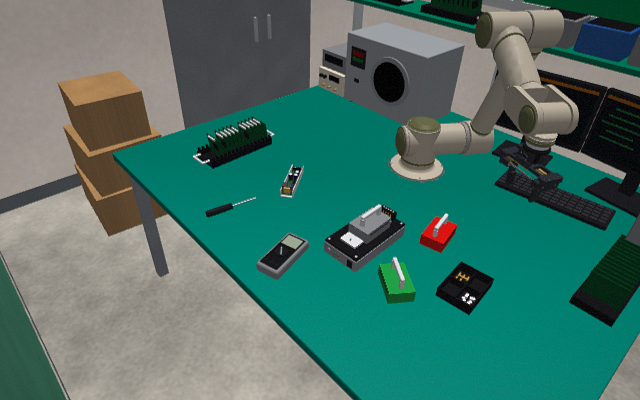

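View pics/top0.png

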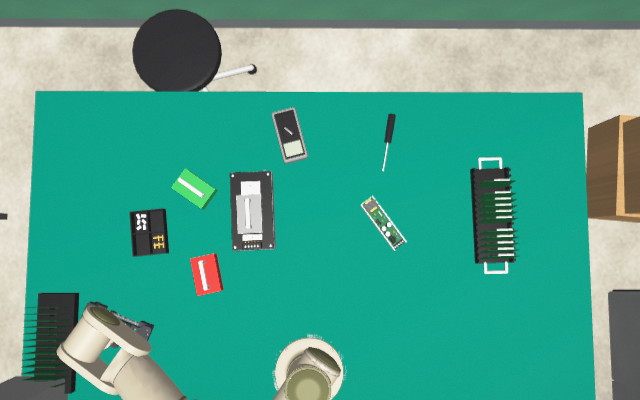

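Run:
```python
import cv2
a=cv2.imread("pics/top0.png");
cv2.imwrite("pics/t_fix.png",cv2.resize(a[160:260,215:295],None,fx=6,fy=6,interpolation=cv2.INTER_CUBIC)[:600])
cv2.imwrite("pics/t_psu.png",cv2.resize(a[185:260,350:420],None,fx=8,fy=8,interpolation=cv2.INTER_CUBIC))
b=cv2.imread("pics/scene0.png")
cv2.imwrite("pics/s_fix.png",cv2.resize(b[195:275,315:415],None,fx=7,fy=7,interpolation=cv2.INTER_CUBIC))
cv2.imwrite("pics/s_psu.png",cv2.resize(b[155:205,265:315],None,fx=10,fy=10,interpolation=cv2.INTER_CUBIC))
```

```text
(no output)
```

View pics/t_fix.png

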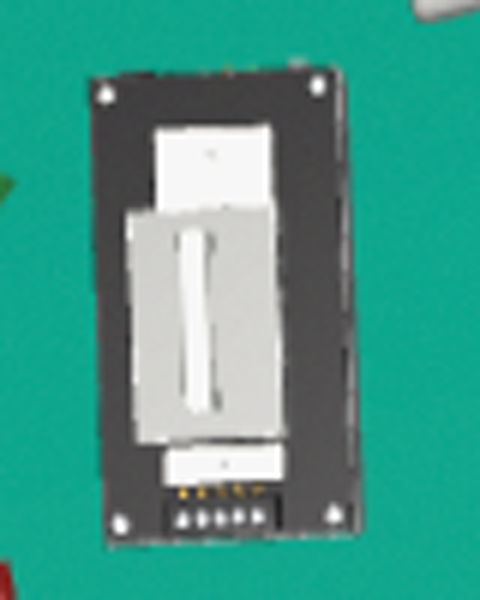

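View pics/t_psu.png

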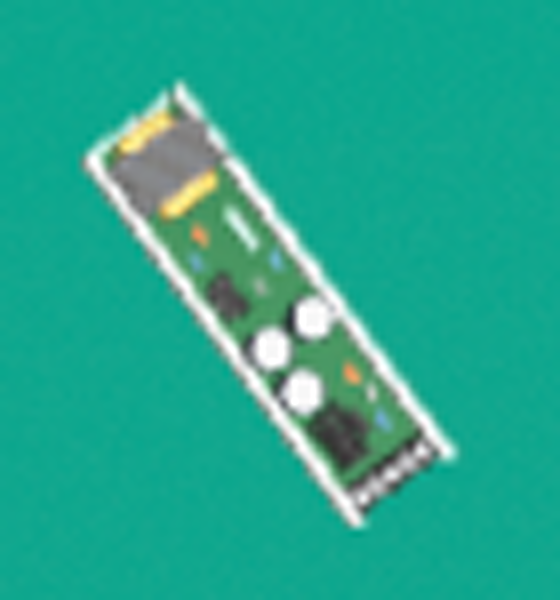

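View pics/s_fix.png

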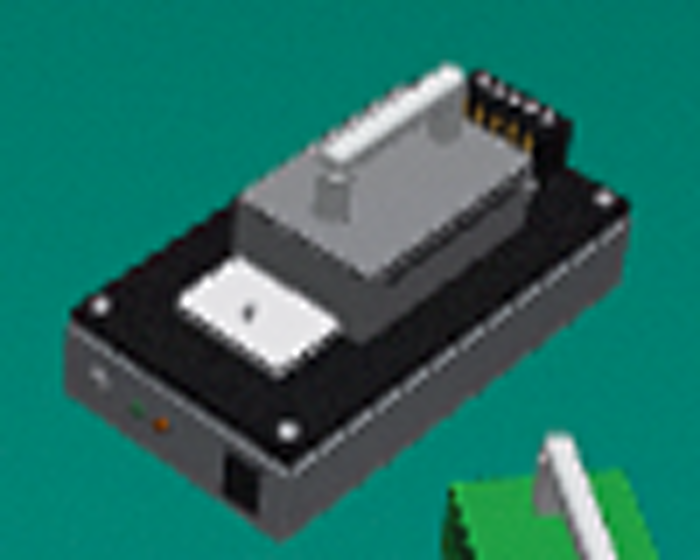

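View pics/s_psu.png

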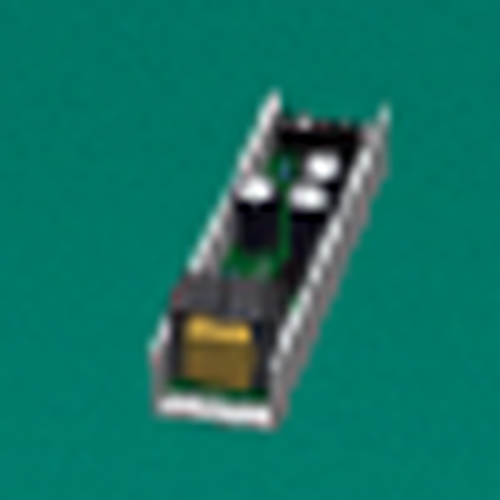

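```bash
cat > h.py <<'E'
import numpy as np, cv2
from cell import manip
def ray(c,u,v):
    f=200/np.tan(np.radians(c["fovy"]/2)); R=np.array(c["R"]);t=np.array(c["t"])
    return -R.T@t, R.T@np.array([(u-c["cx"])/f,(v-c["cy"])/f,1.])
def onz(c,u,v,z):
    o,d=ray(c,u,v); return o+d*(z-o[2])/d[2]
def proj(c,X):
    f=200/np.tan(np.radians(c["fovy"]/2)); p=np.array(c["R"])@np.array(X,float)+np.array(c["t"]); return f*p[:2]/p[2]+[c["cx"],c["cy"]]
def crop(pts,x0,y0,s,c,z): return np.array([onz(c,x0+(u+.5)/s-.5,y0+(v+.5)/s-.5,z) for u,v in pts])
E
python3 - <<'E'
from h import *
np.set_printoptions(precision=1,suppress=True)
t=manip.read_camera("top");s=manip.read_camera("scene")
def rep(n,P):
    print(n,P[:,:2].tolist() if 0 else '\n',P[:,:2],'mean',P[:,:2].mean(0))
F=[("t screws",crop([(105,94),(318,85),(335,513),(121,525)],215,160,6,t,56)),
("t plate",crop([(92,80),(337,70),(357,532),(107,543)],215,160,6,t,55)),
("s screws",crop([(289,430),(100,305),(604,199)],315,195,7,s,56)),
("s plate",crop([(292,468),(68,325),(630,208)],315,195,7,s,55)),
("t bar",crop([(191,229),(201,411)],215,160,6,t,137)),
("s bar",crop([(333,152),(452,72)],315,195,7,s,137)),
("t hood",crop([(128,211),(273,205),(284,437),(137,442)],215,160,6,t,97)),
("s hood",crop([(368,278),(240,197),(530,158)],315,195,7,s,97)),
("t psu",crop([(90,160),(180,88),(452,455),(360,522)],350,185,8,t,30)),
("s psu",crop([(157,343),(278,350),(386,110),(275,95)],265,155,10,s,30))]
for n,P in F:
    rep(n,P); d=P[-1]-P[0]; print('   ang last-first',np.degrees(np.arctan2(d[1],d[0])),np.linalg.norm(d[:2]))
E
```

```text
t screws 
 [[648.1 253.7]
 [653.2 136.6]
 [418.3 125.2]
 [411.8 241.6]] mean [532.9 189.3]
   ang last-first -177.05503222086242 236.61050231923696
t plate 
 [[656.  261.2]
 [661.7 126.3]
 [408.  113.3]
 [402.1 249.2]] mean [531.9 187.5]
   ang last-first -177.30334172212355 254.24266877541731
s screws 
 [[646.5 256. ]
 [653.2 140.2]
 [412.2 245.4]] mean [570.7 213.8]
   ang last-first -177.40976589328818 234.52543155663236
s plate 
 [[662.  272.7]
 [673.2 139.8]
 [406.9 257.4]] mean [580.7 223.3]
   ang last-first -176.56910566192397 255.59990415570468
t bar 
 [[566.6 193.8]
 [471.7 187.5]] mean [519.2 190.6]
   ang last-first -176.16780000337545 95.06738932257232
s bar 
 [[565.4 197.6]
 [478.4 193.1]] mean [521.9 195.4]
   ang last-first -177.0364539373927 87.15221785535498
t hood 
 [[579.7 233.4]
 [582.9 155.9]
 [458.9 148.8]
 [456.3 226.9]] mean [519.5 191.2]
   ang last-first -176.97950008429254 123.56560668316024
s hood 
 [[581.1 238.6]
 [584.3 160.4]
 [458.2 230.4]] mean [541.2 209.8]
   ang last-first -176.18885918573275 123.17661991043977
t psu 
 [[ 553.1 -173.4]
 [ 583.3 -211.4]
 [ 430.1 -323.3]
 [ 402.3 -284.7]] mean [ 492.2 -248.2]
   ang last-first -143.56539683754178 187.3412657655424
s psu 
 [[ 579.3 -210.1]
 [ 546.7 -176.3]
 [ 402.2 -280.2]
 [ 430.2 -319.1]] mean [ 489.6 -246.4]
   ang last-first -143.8360885997755 184.7546156976172
```

```bash
python3 -m jog '[[4,-4,0,0,0,0.05],[9,-9,0,0,0,0.15],[15,-15,0,0,0,0.25],[19,-19,0,0,0,0.35],[23,-23,0,0,0,0.437]]' 1; python3 -m jog '[[4,-4,0,0,0,0],[7,-7,-1,0,0,0],[8.64,-8.78,-3,0,0,0],[8.64,-8.78,-5,0,0,0],[8.64,-8.78,-5,0,0,0]]'
python3 - <<'E'
from h import *
from scipy.spatial.transform import Rotation as Ro
s=manip.read_state();print(s['position'],Ro.from_quat(s['ee_rot']).as_matrix(),s['force'])
for n in("scene","top"):
    c=manip.read_camera(n);i=c["img"][:,:,::-1]
    i=i[160:300,280:440] if n=="scene" else i[150:270,190:330]
    cv2.imwrite(f"pics/{n}1.png",cv2.resize(i,None,fx=4,fy=4,interpolation=cv2.INTER_CUBIC))
E
```

```text
time_s: 0.82
position: [421.8, 292.4, 255.8]
ee_rot: [-0.03, 1.0, 0.0, 0.0]
force: [0.4, 0.6, -0.1]
gripper_width: 88.2
time_s: 1.45
position: [506.6, 205.9, 204.5]
ee_rot: [-0.028, 1.0, -0.0, -0.002]
force: [0.3, 0.1, 0.4]
gripper_width: 88.6
[506.59203776 205.90693033 204.49499615] [[-9.98387200e-01 -5.66756000e-02 -3.29762618e-03]
 [-5.66741559e-02  9.98392588e-01 -5.29785161e-04]
 [ 3.32235143e-03 -3.42040544e-04 -9.99994422e-01]] [0.27913003 0.12580844 0.44963317]
```

```bash
python3 -m jog '[[0,0,0,0,0,0],[0,0,0,0,0,0]]'
```

```text
time_s: 1.8
position: [507.1, 206.5, 206.4]
ee_rot: [-0.029, 1.0, 0.0, 0.001]
force: [0.4, 0.5, -0.6]
gripper_width: 88.1
```

View pics/scene1.png

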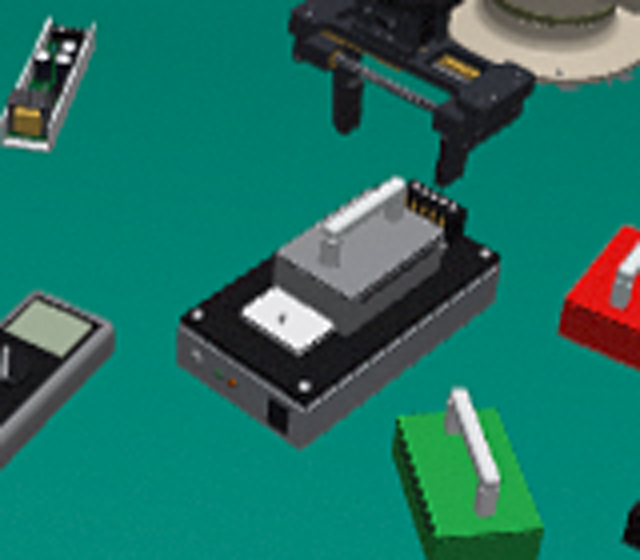

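View pics/top1.png

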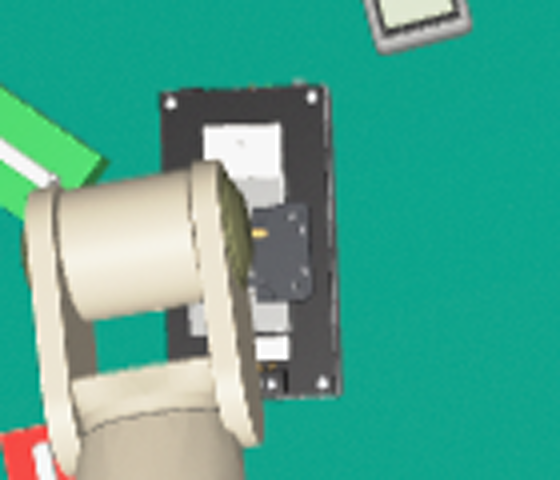

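```bash
python3 - <<'E'
from h import *
c=manip.read_camera("scene")
y=np.array([-.057,.998,0]);x=np.array([1,.057,0])
for s in(-1,1):
  for k in (44,61.5):
    for dx in (-9,9): print(s,k,dx,(proj(c,np.array([506.6,205.9,204.5-17])+s*k*y+dx*x)-[280,160]+.5)*4-.5)
E
python3 - <<'E'
import cv2
i=cv2.imread('pics/scene1.png')[0:200,300:500];cv2.imwrite('pics/s1f.png',cv2.resize(i,None,fx=3,fy=3))
E
```

```text
-1 44 -9 [357.70607266 124.29041217]
-1 44 9 [343.59321883 133.2709636 ]
-1 61.5 -9 [341.09981756 115.28379231]
-1 61.5 9 [326.960535   124.13725713]
1 44 -9 [444.74235627 171.49568009]
1 44 9 [430.79512498 181.15719911]
1 61.5 -9 [462.78765717 181.28278529]
1 61.5 9 [448.88046433 191.08861986]
```

View pics/s1f.png

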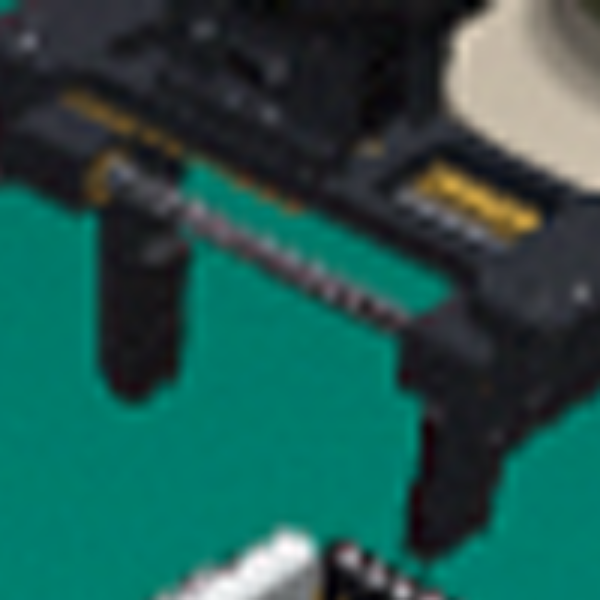

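```bash
python3 -m jog '[[0.8,-0.9,-1.5,0,0,0],[1.3,-1.5,-3,0,0,0],[1.3,-1.5,-5,0,0,0],[1.3,-1.5,-7,0,0,0],[1.3,-1.5,-7.8,0,0,0]]' 1; python3 -m jog '[[0,0,0,0,0,0],[0,0,0,0,0,0]]'
 python3 - <<'E'
from h import *
for n in("scene",):
    c=manip.read_camera(n);i=c["img"][:,:,::-1]
    i=i[160:300,280:440]
    cv2.imwrite(f"pics/{n}2.png",cv2.resize(i,None,fx=4,fy=4,interpolation=cv2.INTER_CUBIC))
E
```

```text
time_s: 2.48
position: [519.7, 190.6, 125.8]
ee_rot: [-0.028, 1.0, -0.0, -0.001]
force: [0.7, 0.1, -0.8]
gripper_width: 88.1
time_s: 2.72
position: [520.4, 191.2, 128.3]
ee_rot: [-0.029, 1.0, 0.0, 0.001]
force: [0.3, 0.7, 0.6]
gripper_width: 88.1
```

View pics/scene2.png

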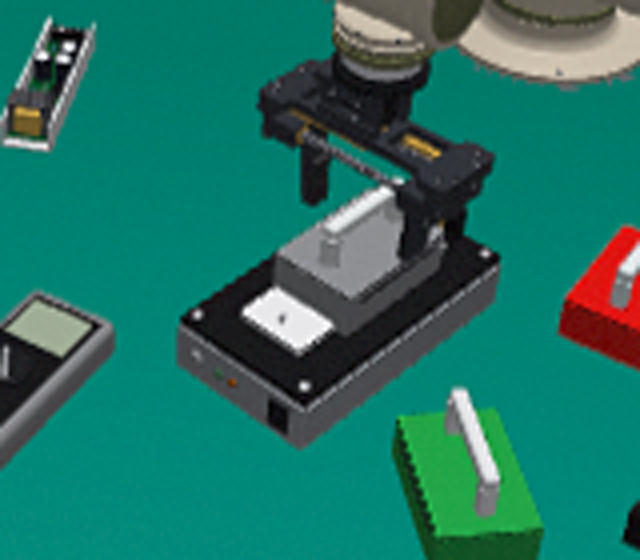

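The fingers straddle the hood's bar, around crop (385,200), so I'm closing on it.

```bash
python3 -m jog '[[0,0,0,0,0,0],[0,0,0,0,0,0],[0,0,0,0,0,0],[0,0,0,0,0,0],[0,0,0,0,0,0]]' -1;python3 -m jog '[[0,0,0,0,0,0],[0,0,0,0,0,0],[0,0,0,0,0,0],[0,0,0,0,0,0]]'
```

```text
time_s: 3.4
position: [520.1, 191.2, 127.7]
ee_rot: [-0.029, 1.0, -0.0, -0.0]
force: [-1.4, -0.5, -0.4]
gripper_width: 40.3
time_s: 3.9
position: [520.0, 191.3, 127.7]
ee_rot: [-0.029, 1.0, 0.0, -0.0]
force: [-0.1, 0.1, -0.5]
gripper_width: 13.3
```

Gripped at 13.3 mm, close to the bar's 14 mm. Next I lift slowly.

```bash
python3 -m jog '[[0,0,0.3,0,0,0],[0,0,0.8,0,0,0],[0,0,1.5,0,0,0],[0,0,2.5,0,0,0],[0,0,3.5,0,0,0]]';python3 -m jog '[[0,0,1,0,0,0],[0,0,2,0,0,0],[0,0,3,0,0,0],[0,0,3.5,0,0,0],[0,0,3.5,0,0,0]]'
 python3 - <<'E'
from h import *
for n in("scene",):
    c=manip.read_camera(n);i=c["img"][:,:,::-1]
    i=i[160:300,280:440]
    cv2.imwrite(f"pics/{n}3.png",cv2.resize(i,None,fx=4,fy=4,interpolation=cv2.INTER_CUBIC))
E
```

```text
time_s: 4.53
position: [520.1, 191.2, 163.6]
ee_rot: [-0.029, 1.0, 0.0, 0.0]
force: [1.1, 0.2, -1.6]
gripper_width: 13.4
time_s: 5.15
position: [520.1, 191.2, 198.0]
ee_rot: [-0.029, 1.0, 0.0, 0.0]
force: [0.1, -0.1, -3.1]
gripper_width: 13.5
```

View pics/scene3.png

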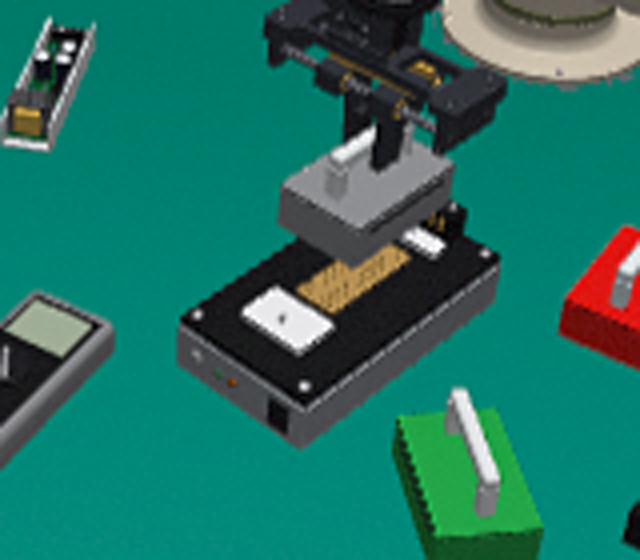

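```bash
python3 -m jog '[[0,-1.5,0,0,0,0],[-0.5,-4,0,0,0,0],[-1,-7,0,0,0,0],[-1.5,-10,0,0,0,0],[-2,-13,0,0,0,0]]';python3 -m jog '[[0,-2.5,0,0,0,0],[0,-4,0,0,0,0],[0,-4.6,0,0,0,0],[0,-4.6,0,0,0,0],[0,-4.6,-1,0,0,0]]';python3 -m jog '[[0,0,-2.5,0,0,0],[0,0,-5,0,0,0],[0,0,-7.5,0,0,0],[0,0,-9,0,0,0],[0,0,-10,0,0,0]]'
```

```text
time_s: 5.82
position: [499.6, 59.5, 197.5]
ee_rot: [-0.028, 1.0, -0.0, -0.0]
force: [-0.4, -0.9, -2.1]
gripper_width: 13.3
time_s: 6.45
position: [500.3, 15.8, 187.8]
ee_rot: [-0.029, 1.0, -0.0, 0.001]
force: [1.0, 0.4, -3.1]
gripper_width: 13.2
time_s: 7.08
position: [499.7, 15.8, 86.6]
ee_rot: [-0.029, 1.0, 0.0, -0.001]
force: [-0.7, 0.2, -2.2]
gripper_width: 13.4
```

```bash
python3 -m jog '[[0,0,-0.6,0,0,0],[0,0,-1.0,0,0,0],[0,0,-1.3,0,0,0],[0,0,-1.4,0,0,0],[0,0,-1.4,0,0,0]]';python3 -m jog '[[0,0,-0.1,0,0,0],[0,0,-0.1,0,0,0],[0,0,-0.1,0,0,0]]'
```

```text
time_s: 7.7
position: [500.2, 15.2, 73.9]
ee_rot: [-0.029, 1.0, -0.0, 0.0]
force: [-0.3, -0.3, -2.1]
gripper_width: 13.7
time_s: 8.07
position: [500.1, 15.2, 72.8]
ee_rot: [-0.029, 1.0, 0.0, 0.0]
force: [-0.6, -0.3, -2.7]
gripper_width: 13.5
```

```bash
python3 -m jog '[[0,0,-0.05,0,0,0],[0,0,-0.05,0,0,0],[0,0,-0.1,0,0,0],[0,0,-0.1,0,0,0]]'
```

```text
time_s: 8.57
position: [500.1, 15.4, 72.5]
ee_rot: [-0.029, 1.0, -0.0, 0.0]
force: [-2.9, 2.5, 9.5]
gripper_width: 13.8
```

Force has changed to +9.5 N, so the hood is in contact. I'll release it.

```bash
python3 -m jog '[[0,0,0.05,0,0,0],[0,0,0.05,0,0,0],[0,0,0.05,0,0,0],[0,0,0.05,0,0,0],[0,0,0.05,0,0,0]]' 0.3; python3 -m jog '[[0,0,1,0,0,0],[0,0,3,0,0,0],[0,0,6,0,0,0],[0,0,9,0,0,0],[0,0,12,0,0,0]]' 1
 python3 - <<'E'
from h import *
for n in("scene","top"):
    c=manip.read_camera(n);i=c["img"][:,:,::-1]
    i=i[130:270,260:420] if n=="scene" else i[150:270,270:410]
    cv2.imwrite(f"pics/{n}4.png",cv2.resize(i,None,fx=4,fy=4,interpolation=cv2.INTER_CUBIC))
E
```

```text
time_s: 9.2
position: [500.1, 15.2, 72.2]
ee_rot: [-0.029, 1.0, 0.0, -0.0]
force: [0.5, -0.4, 0.3]
gripper_width: 57.3
time_s: 9.82
position: [499.9, 15.3, 194.0]
ee_rot: [-0.029, 1.0, -0.0, 0.0]
force: [-0.3, 0.1, 0.5]
gripper_width: 88.0
```

View pics/scene4.png

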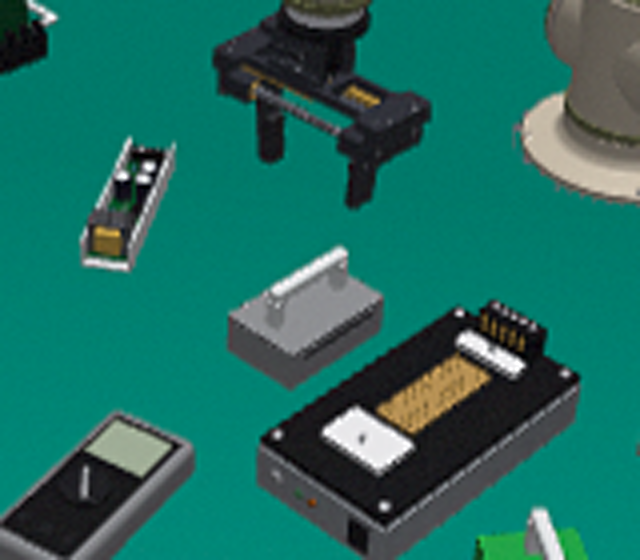

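View pics/top4.png

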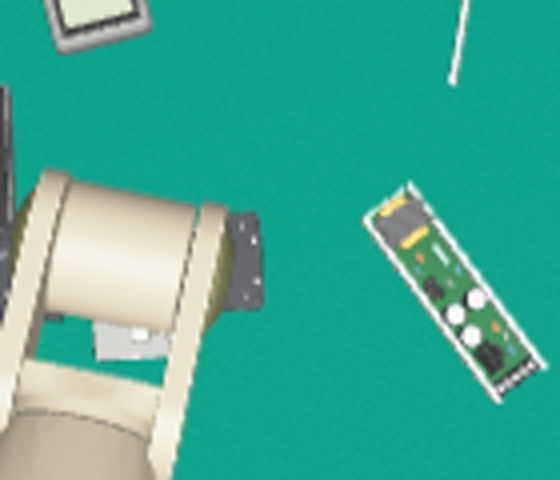

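Hood stands upright on the mat at scene crop (305,320), clear of the fixture. Next is the module.

```bash
python3 -m jog '[[0,-2,0,0,0,-0.18],[0.5,-5,0,0,0,-0.36],[1,-9,0,0,0,-0.54],[1.5,-13,0,0,0,-0.72],[2,-17,0,0,0,-0.9]]' 1;python3 -m jog '[[0.4,-3,0,0,0,-0.18],[0.74,-5,0,0,0,-0.36],[0.74,-6.7,0,0,0,-0.54],[0.74,-6.7,0,0,0,-0.72],[0.74,-6.7,0,0,0,-0.9]]';python3 -m jog '[[0,0,0,0,0,-0.18],[0,0,-1,0,0,-0.36],[0,0,-3,0,0,-0.54],[0,0,-5,0,0,-0.72],[0,0,-5,0,0,-0.765]]'
python3 - <<'E'
from h import *
from scipy.spatial.transform import Rotation as Ro
manip.read_camera("top")
s=manip.read_state();m=Ro.from_quat(s['ee_rot']).as_matrix();print(s['position'],m,np.degrees(np.arctan2(m[1,1],m[0,1])),s['joint_positions'])
E
```

```text
time_s: 10.55
position: [519.8, -155.9, 191.7]
ee_rot: [0.412, 0.911, 0.0, -0.001]
force: [0.8, 1.0, -0.1]
gripper_width: 88.6
time_s: 11.18
position: [527.1, -221.9, 191.5]
ee_rot: [0.767, 0.641, -0.0, -0.001]
force: [-0.2, 0.1, 0.0]
gripper_width: 88.2
time_s: 11.8
position: [526.6, -221.2, 140.1]
ee_rot: [0.951, 0.31, -0.001, -0.002]
force: [0.8, -0.9, 0.0]
gripper_width: 88.4
[ 526.912271   -221.44907098  140.85826591] [[ 8.07864540e-01  5.89363871e-01 -2.26106117e-03]
 [ 5.89367488e-01 -8.07863606e-01  1.53548133e-03]
 [-9.21671808e-04 -2.57305686e-03 -9.99996265e-01]] -53.887982061522436 [-6.04909338e-01  5.24224088e-01  1.41057672e+00 -2.43962692e-05
  1.20952490e+00  3.35620844e-01]
```

Run:
```python
from h import *
for n in("scene","top"):
    c=manip.read_camera(n);i=c["img"][:,:,::-1]
    i=i[135:215,250:330] if n=="scene" else i[160:260,270:420]
    cv2.imwrite(f"pics/{n}5.png",cv2.resize(i,None,fx=7 if n=="scene" else 5,fy=7 if n=="scene" else 5,interpolation=cv2.INTER_CUBIC))
```

```text
(no output)
```

View pics/scene5.png

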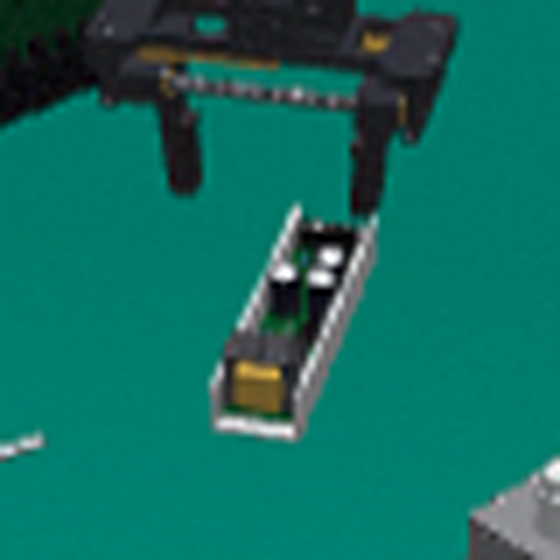

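View pics/top5.png

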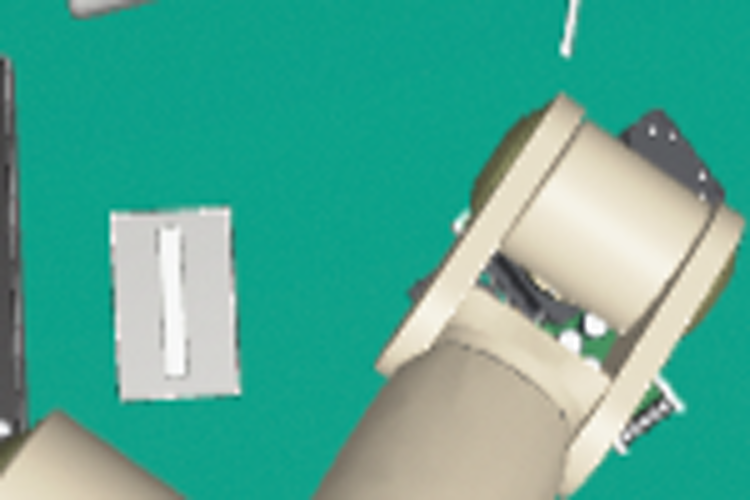

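Run:
```python
from h import *
np.set_printoptions(precision=1,suppress=True)
t=manip.read_camera("top");c=manip.read_camera("scene")
print(crop([(110,212),(230,208),(240,395),(122,402)],270,160,5,t,42).mean(0),crop([(172,226),(176,378)],270,160,5,t,82).mean(0))
y=np.array([.589,-.808,0]);x=np.array([.808,.589,0]);p=manip.read_state()['position'];print(p)
for s in(-1,1):
  for k in (44,61.5):
    for dx in (-9,9): print(s,k,dx,(proj(c,p-[0,0,17]+s*k*y+dx*x)-[250,135]+.5)*7-.5)
```

```text
[499.6  13.8  42. ] [499.3  13.7  82. ]
[ 527.4 -221.8  142.2]
-1 44 -9 [353.8 194.2]
-1 44 9 [346.  211.4]
-1 61.5 -9 [385.1 198.3]
-1 61.5 9 [377.6 215.5]
1 44 -9 [198.1 174. ]
1 44 9 [189.1 190.8]
1 61.5 -9 [167.4 170. ]
1 61.5 9 [158.2 186.8]
```

```bash
python3 -m jog '[[0,0,-3,0,0,0.005],[0,0,-6,0,0,0.005],[0,0,-8.5,0,0,0.005],[0,0,-10.5,0,0,0.005],[0,0,-11.5,0,0,0.005]]' 1;python3 -m jog '[[0,0,-0.3,0,0,0],[0,0,-0.3,0,0,0]]'
python3 - <<'E'
from h import *
for n in("scene",):
    c=manip.read_camera(n);i=c["img"][:,:,::-1]
    i=i[135:215,250:330]
    cv2.imwrite(f"pics/{n}6.png",cv2.resize(i,None,fx=7,fy=7,interpolation=cv2.INTER_CUBIC))
E
```

```text
time_s: 12.68
position: [527.3, -221.6, 26.4]
ee_rot: [0.949, 0.314, -0.0, -0.0]
force: [-0.2, 0.1, 0.9]
gripper_width: 88.4
time_s: 12.92
position: [527.7, -221.9, 24.8]
ee_rot: [0.949, 0.314, 0.0, 0.0]
force: [-0.8, 0.3, 0.4]
gripper_width: 88.4
```

View pics/scene6.png

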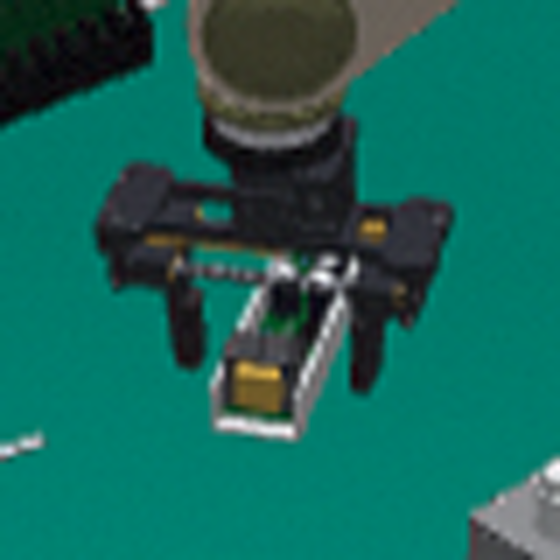

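The fingers straddle the flanges just inboard of the transformer. Lowering 4 mm and closing.

```bash
python3 -m jog '[[0,0,-0.2,0,0,0],[0,0,-0.4,0,0,0],[0,0,-0.4,0,0,0]]';python3 -m jog '[[0,0,0,0,0,0],[0,0,0,0,0,0],[0,0,0,0,0,0],[0,0,0,0,0,0],[0,0,0,0,0,0]]' -1;python3 -m jog '[[0,0,0,0,0,0],[0,0,0,0,0,0],[0,0,0,0,0,0]]';python3 - <<'E'
from h import *
from scipy.spatial.transform import Rotation as Ro
manip.read_camera("top")
s=manip.read_state();m=Ro.from_quat(s['ee_rot']).as_matrix();print(s['position'],m,np.degrees(np.arctan2(m[1,1],m[0,1])),s['torque'])
E
```

```text
time_s: 13.35
position: [527.4, -221.8, 20.2]
ee_rot: [0.949, 0.314, -0.0, -0.0]
force: [-0.2, -0.0, -0.0]
gripper_width: 88.2
time_s: 13.98
position: [527.5, -221.7, 20.3]
ee_rot: [0.949, 0.314, 0.0, -0.0]
force: [0.1, 0.6, -0.0]
gripper_width: 49.8
time_s: 14.35
position: [527.5, -221.7, 20.3]
ee_rot: [0.949, 0.314, 0.0, -0.0]
force: [0.4, -0.6, 0.4]
gripper_width: 49.6
[ 527.44172963 -221.74513562   20.23460406] [[ 8.02850480e-01  5.96180425e-01 -9.00037415e-05]
 [ 5.96180432e-01 -8.02850471e-01  1.18668710e-04]
 [-1.51158415e-06 -1.48931700e-04 -9.99999989e-01]] -53.40317179021571 [ 0.02967629  0.18761609 -0.00983386]
```

```bash
python3 -m jog '[[0,0,0.2,0,0,0],[0,0,0.6,0,0,0],[0,0,1.2,0,0,0],[0,0,2,0,0,0],[0,0,3,0,0,0]]';python3 -m jog '[[0,0,1,0,0,0],[0,0,2,0,0,0],[0,0,3,0,0,0],[0,0,4,0,0,0],[0,0,5,0,0,0]]';python3 -m jog '[[0,0,1,0,0,0],[0,0,2,0,0,0],[0,0,2,0,0,0],[0,0,2,0,0,0],[0,0,2,0,0,0]]'
python3 - <<'E'
from h import *
for n in("scene",):
    c=manip.read_camera(n);i=c["img"][:,:,::-1]
    i=i[115:195,250:330]
    cv2.imwrite(f"pics/{n}7.png",cv2.resize(i,None,fx=7,fy=7,interpolation=cv2.INTER_CUBIC))
s=manip.read_state();print(s['force'],s['torque'])
E
```

```text
time_s: 15.02
position: [527.4, -221.8, 50.9]
ee_rot: [0.949, 0.314, -0.0, -0.0]
force: [-0.6, 0.0, -6.2]
gripper_width: 49.9
time_s: 15.65
position: [527.4, -221.7, 100.9]
ee_rot: [0.949, 0.314, -0.0, -0.0]
force: [-0.2, 0.0, -6.7]
gripper_width: 50.0
time_s: 16.27
position: [527.3, -221.7, 119.8]
ee_rot: [0.949, 0.314, -0.0, -0.0]
force: [-0.1, 0.9, -5.5]
gripper_width: 49.5
[-0.37954014  0.57890158 -5.75115844] [ 0.00771496  0.11906612 -0.04893295]
```

View pics/scene7.png

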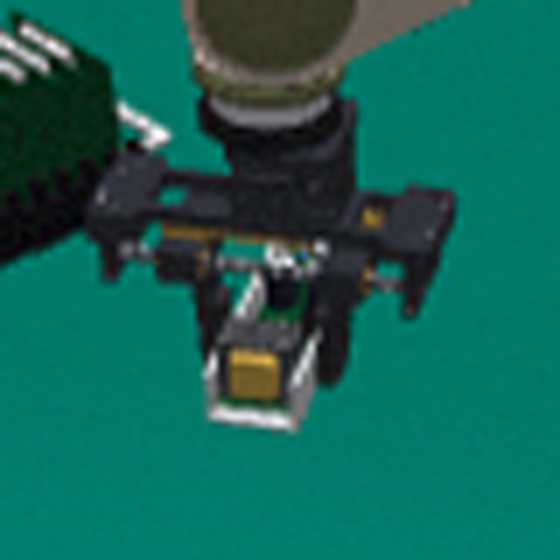

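Module is lifted with no visible tilt and 6 N of load. Re-measuring the nest pads now that the hood is off.

Run:
```python
from h import *
np.set_printoptions(precision=1,suppress=True)
for n,(x0,y0,x1,y1) in {"top":(225,165,280,252),"scene":(320,195,410,272)}.items():
    c=manip.read_camera(n);i=c["img"].astype(int)[y0:y1,x0:x1]
    cv2.imwrite(f"pics/{n}8.png",cv2.resize(c["img"][y0:y1,x0:x1,::-1],None,fx=6,fy=6,interpolation=cv2.INTER_CUBIC))
    m=((i.min(2)>170)).astype(np.uint8)
    k,l,st,ce=cv2.connectedComponentsWithStats(m)
    P=[]
    for j in range(1,k):
        if st[j,4]<3: continue
        w=onz(c,ce[j][0]+x0,ce[j][1]+y0,63 if st[j,4]>25 else 56); print(n,st[j],ce[j]+[x0,y0],w)
        if st[j,4]>25:P.append(w)
    if len(P)==2:
        d=P[0]-P[1]; 
        if d[0]<0:P=P[::-1];d=-d
        print(np.degrees(np.arctan2(d[1],d[0])),np.linalg.norm(d),P[1]+d*88/161)
```

```text
top [42  8  2  2  4] [267.5 173.5] [654.  136.8  56. ]
top [ 7 10  2  2  4] [232.5 175.5] [647.3 252.3  56. ]
top [ 16  16  20  15 267] [250.  187.8] [605.8 193.   63. ]
top [ 17  69  20   7 118] [251.8 236.8] [445.4 185.5  63. ]
top [45 79  1  3  3] [270. 245.] [418.6 126.6  56. ]
top [ 9 81  2  3  6] [234.5 247. ] [412.1 242.4  56. ]
top [23 80  2  3  4] [248.2 246. ] [415.3 197.6  56. ]
top [26 80  2  2  3] [251.3 245.7] [416.4 187.5  56. ]
top [29 80  2  2  3] [254.3 245.7] [416.4 177.7  56. ]
top [32 80  2  2  3] [257.3 245.7] [416.4 167.9  56. ]
top [48 80  7  7 28] [277. 249.] [405.7 103.1  63. ]
scene [ 8  0 16  9 39] [335.1 198.7] [494.    4.5  63. ]
scene [54 18 17 10 54] [382.  217.7] [446.7 189.   63. ]
scene [ 21  37  22  15 172] [351.3 239.2] [607.1 197.2  63. ]
scene [73 63  9 14 52] [396.9 264.5] [584.2 368.3  63. ]
```

View pics/top8.png

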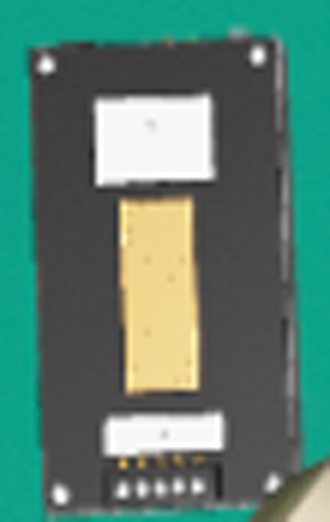

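View pics/scene8.png

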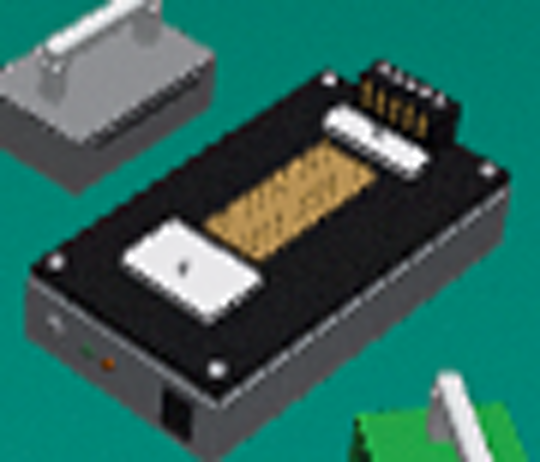

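```bash
python3 -m jog '[[0.1,1,0.5,0,0,-0.02],[0.3,3,1.5,0,0,-0.06],[0.7,6,2.5,0,0,-0.1],[1.1,9.5,3.5,0,0,-0.15],[1.5,13,4,0,0,-0.2]]';python3 -m jog '[[0.4,3.5,0,0,0,-0.05],[0.8,7,0,0,0,-0.1],[1.2,10.5,0,0,0,-0.15],[1.6,14,0,0,0,-0.2],[2,17,0,0,0,-0.25]]';python3 -m jog '[[0.4,3,0,0,0,-0.04],[0.8,6,0,0,0,-0.08],[1.2,8.5,0,0,0,-0.11],[1.5,10.5,0,0,0,-0.141],[1.5,11.3,0,0,0,-0.141]]';python3 -m jog '[[0,0,0,0,0,0],[0,0,0,0,0,0],[0,0,0,0,0,0]]'
python3 - <<'E'
from h import *
from scipy.spatial.transform import Rotation as Ro
for n,(x0,y0,x1,y1) in {"top":(205,145,305,260),"scene":(300,165,430,275)}.items():
    c=manip.read_camera(n)
    cv2.imwrite(f"pics/{n}9.png",cv2.resize(c["img"][y0:y1,x0:x1,::-1],None,fx=5,fy=5,interpolation=cv2.INTER_CUBIC))
s=manip.read_state();m=Ro.from_quat(s['ee_rot']).as_matrix();print(s['position'],m,np.degrees(np.arctan2(m[1,1],m[0,1])),s['torque'],s['joint_positions'])
E
```

```text
time_s: 17.05
position: [542.6, -90.1, 161.2]
ee_rot: [0.976, 0.217, 0.0, 0.0]
force: [-0.1, -0.9, -5.8]
gripper_width: 49.8
time_s: 17.68
position: [562.2, 80.2, 160.6]
ee_rot: [0.996, 0.093, 0.0, -0.0]
force: [0.3, -0.6, -4.7]
gripper_width: 49.6
time_s: 18.3
position: [577.1, 192.6, 160.3]
ee_rot: [1.0, 0.024, -0.0, -0.0]
force: [-0.2, -0.4, -5.7]
gripper_width: 49.7
time_s: 18.68
position: [577.5, 190.6, 160.3]
ee_rot: [1.0, 0.024, 0.0, 0.0]
force: [-1.2, -0.6, -4.5]
gripper_width: 49.5
[577.52038169 190.75263351 160.31522533] [[ 9.98887908e-01  4.71481439e-02  1.36939503e-05]
 [ 4.71481442e-02 -9.98887908e-01 -1.85489081e-05]
 [ 1.28041748e-05  1.91739243e-05 -1.00000000e+00]] -87.29760849828484 [-0.03041265  0.1067627  -0.03083276] [ 1.24609240e-01  5.60270880e-01  1.27684796e+00 -2.08419031e-05
  1.30446253e+00  1.64824542e+00]
```

View pics/scene9.png

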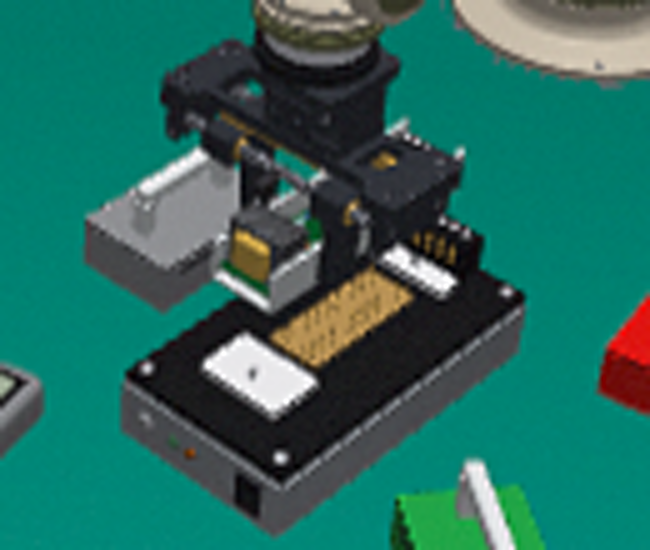

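View pics/top9.png

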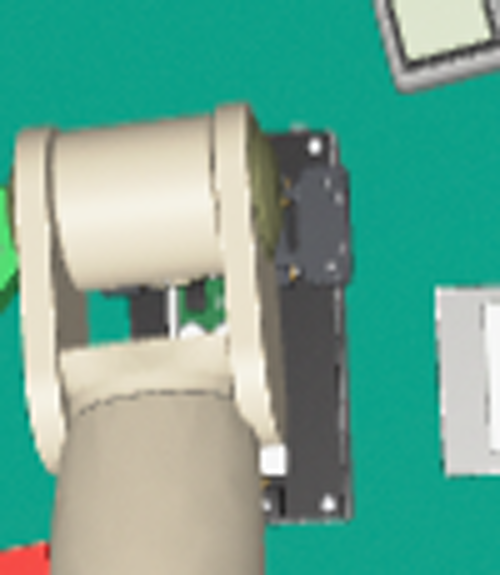

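```bash
python3 -m jog '[[0,0.1,-0.6,0,0,0],[0,0.1,-1.4,0,0,0],[0,0.1,-2.1,0,0,0],[0,0.1,-2.6,0,0,0],[0,0.1,-2.7,0,0,0]]';python3 -m jog '[[0,0,0,0,0,0],[0,0,0,0,0,0],[0,0,0,0,0,0],[0,0,0,0,0,0]]'
python3 - <<'E'
from h import *
from scipy.spatial.transform import Rotation as Ro
for n,(x0,y0,x1,y1) in {"top":(225,165,285,255),"scene":(330,190,420,260)}.items():
    c=manip.read_camera(n);f=7 if n=="scene" else 6
    cv2.imwrite(f"pics/{n}10.png",cv2.resize(c["img"][y0:y1,x0:x1,::-1],None,fx=f,fy=f,interpolation=cv2.INTER_CUBIC))
    if n=="scene":
        a=np.radians(2.75);ex=np.array([np.cos(a),np.sin(a),0]);ey=np.array([-ex[1],ex[0],0]);o=np.array([533.5,189.6,113])
        for X in [(95,25,0),(95,-25,0),(95,25,30),(95,-25,30),(-95,25,30),(-95,25,0),(-95,-25,30)]: print(X,(proj(c,o+ex*X[0]+ey*X[1]+[0,0,X[2]])-[x0,y0]+.5)*f-.5)
s=manip.read_state();m=Ro.from_quat(s['ee_rot']).as_matrix();print(s['position'],np.degrees(np.arctan2(m[1,1],m[0,1])),s['torque'],s['qd'])
E
```

```text
time_s: 19.4
position: [577.4, 192.2, 132.8]
ee_rot: [1.0, 0.024, -0.0, 0.0]
force: [-0.3, -0.4, -5.6]
gripper_width: 49.8
time_s: 19.9
position: [577.5, 192.2, 133.4]
ee_rot: [1.0, 0.024, 0.0, 0.0]
force: [0.2, -0.3, -6.6]
gripper_width: 50.0
(95, 25, 0) [163.92308017 308.72712648]
(95, -25, 0) [ 81.32163766 255.95619743]
(95, 25, 30) [168.80064655 257.34012926]
(95, -25, 30) [ 85.02300621 204.92092736]
(-95, 25, 30) [432.21247612  79.40996406]
(-95, 25, 0) [424.49219639 129.15166857]
(-95, -25, 30) [349.66571184  34.18727359]
[577.47611694 192.21474593 133.28811316] -87.26169744586484 [0.03586828 0.11187622 0.00994778] [ 2.88218342e-04  6.06646221e-05 -1.59141453e-03  3.98565610e-04
 -7.02591711e-04  1.07314896e-04]
```

View pics/scene10.png

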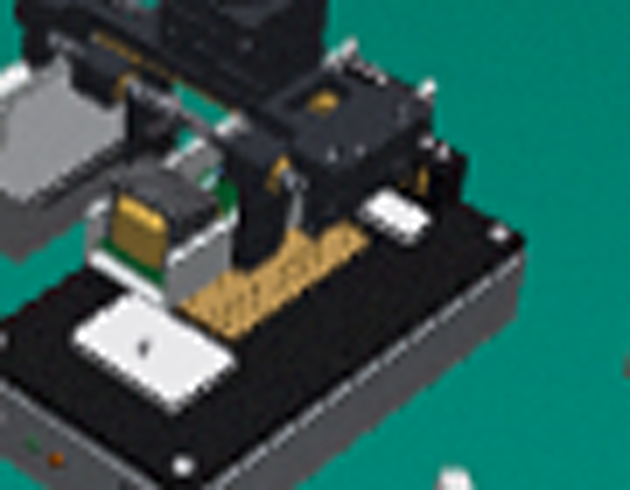

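View pics/top10.png

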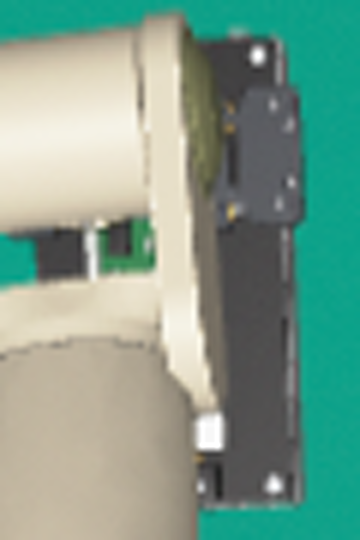

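Run:
```python
from h import *
c=manip.read_camera("scene");x0,y0,x1,y1=338,190,398,238;f=13
i=cv2.resize(c["img"][y0:y1,x0:x1,::-1],None,fx=f,fy=f,interpolation=cv2.INTER_CUBIC)
cv2.imwrite("pics/s11.png",i[:600])
a=np.radians(2.75);ex=np.array([np.cos(a),np.sin(a),0]);ey=np.array([-ex[1],ex[0],0]);o=np.array([534.5,193.6,113])
for X in [(95,25,0),(20,25,0),(95,25,30),(55,25,30),(95,-25,0),(95,-25,30),(20,-25,30),(-95,25,30),(-95,25,0),(-95,-25,30)]: print(X,(proj(c,o+ex*X[0]+ey*X[1]+[0,0,X[2]])-[x0,y0]+.5)*f-.5)
```

```text
(95, 25, 0) [209.95853292 583.95279615]
(20, 25, 0) [410.08233194 445.52926635]
(95, 25, 30) [219.15772526 488.45092989]
(55, 25, 30) [328.70753306 414.17676619]
(95, -25, 0) [ 56.05555959 485.54274503]
(95, -25, 30) [ 63.05639953 390.69153649]
(20, -25, 30) [266.25989246 259.12797886]
(-95, 25, 30) [708.62608635 156.59408859]
(-95, 25, 0) [694.14434067 249.04655854]
(-95, -25, 30) [554.84790271  72.28244402]
```

View pics/s11.png

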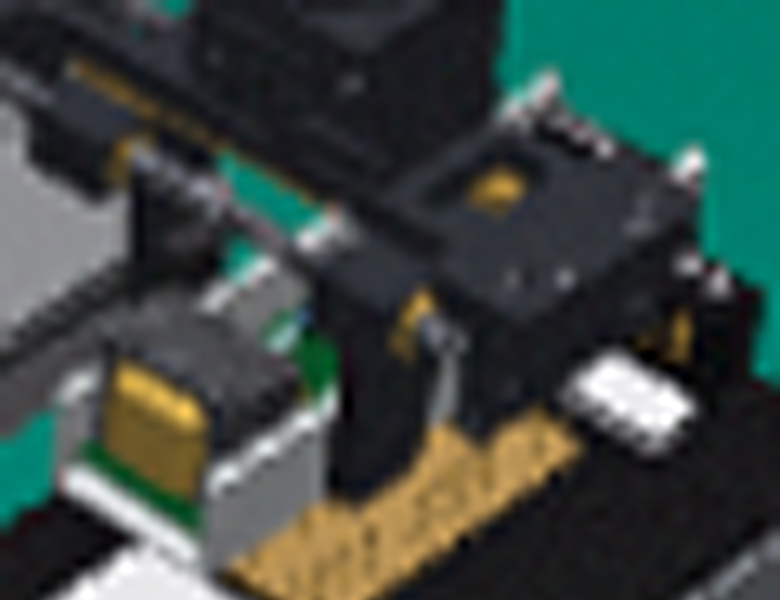

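Run:
```python
from h import *
c=manip.read_camera("scene");cv2.imwrite("pics/fin.png",c["img"][:,:,::-1])
s=manip.read_state();print(s['time_s'],s['position'],s['force'],s['gripper_width'])
```

```text
20.1 [577.48452607 192.21727871 133.26620579] [ 0.22365452 -0.70934737 -5.82544857] 49.742696536827964
```

View pics/fin.png

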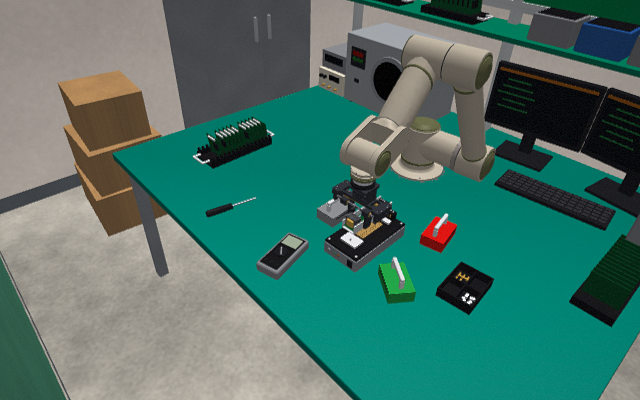

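```bash
python3 -c "
from cell import manip
print(manip.close_job())"
```

```text
the job is handed in; nothing more can be done
None
```

I finished the job and handed it in at about 20 s, with the arm still holding the power-supply module over the nest.

- **Hood:** I lifted it by its handle and stood it upright on the mat beside the fixture, centred at about x 500, y 15. I lowered it until the force reading showed contact before letting go, and later pictures show it upright and clear of the fixture.
- **Module:** I gripped it across the flanges about 44 mm from its middle, at the balance point. The opening reads 49.7 mm and the load about 6 N.
- **Hold pose:** By the arm's readings it is centred over the nest to about 1 mm, turned 2.74° against the fixture's roughly 2.75°, terminal strip towards the connector block. Its underside is about 113 mm up, 50 mm above the pads. It kept well above the fixture on the way, and no contact showed in the force readings.

**Where the checks disagreed:**
- **Camera offset:** The scene camera placed things near the fixture about 4 mm further in y than the top camera. I trusted the top camera, because it matched where the gripper found the hood handle. After correcting for this, the scene picture puts the module within 1 to 2 mm in y.
- **Level:** The two flange edges gave slight tilts in opposite directions, about half a degree or less each, which is within picture noise. Nothing else confirms that it is level.
- **Position along its length:** This comes from the cameras only, good to about 1.5 mm.

The other items on the bench look undisturbed in the last picture.

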